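Stack the kit tray on its matching tray

TASK

Pick up the transformer tray with the carrying handle and stack it squarely on the socket tray of the same length and width, so that all four of its corner lugs drop into that tray's corner sockets and it sits fully down and level. Keep it level on the way, lower it all the way down before letting go, leave the lower tray about where it stands, and do not disturb the longer, narrower socket tray.

Things in the scene. Friction and masses are not known exactly. Their poses are not given: they have to be found in the camera images.
- kit_handle (a point): Centre of the steel handle bar (120 x 18 x 20 mm, along x) of a loose blue tray, 192 (x) x 142 mm, 0.6 kg, with 4 transformers fixed in it. 100 mm above the tips of its lugs, on which it stands; 78 mm above its floor's underside; walls and transformers end 38 mm below the bar's centre. 4 lugs, 22 long, diameter 16 (10 at the tip), under x +-70, y +-45 mm. z up. A half turn about z is the same.
- low_rim (a point): Centre, at rim height (55 mm above the bench), of a loose blue socket tray of the same 192 (x) x 142 mm, 0.9 kg. In its corners, at x +-70, y +-45 mm, 4 square sockets, 44 wide, 28 deep, open at the rim, 4 mm walls. Nothing in it rises above the rim. z up. With the handled tray seated, that tray's floor lies on this rim and its bar's centre is 78 mm above this point.
- long_rim (a point): Centre, at rim height, of another loose blue socket tray, longer and narrower: 262 (x) x 122 mm, 55 tall, sockets at x +-105, y +-35 mm, which the lugs do not fit. To be left alone.
Things that resemble listed ones, but are neither listed nor needed, are in the scene too. What is shaped like the part that bears low_rim but pink or white is not meant.

How it is judged:
On the way:
1. the handled tray, still held, is lowered squarely onto the tray of its own size until its floor is within 12 mm of that tray's rim (lugs in the sockets) (horizontal distance between kit_handle and low_rim below 0.022 m and angle between the x axis of kit_handle and the x axis of low_rim, either way round below 0.25 rad and z of kit_handle in the frame of low_rim below 0.09 m and contact force between the fingers and kit above 1 N), for 0.1 s.
At the end, for the whole second after the job is handed in: The handled tray sits level (4.5 deg) on the tray of its own size, all lugs in the sockets: floor within 8 mm of the rim, centres within 22 mm, long sides parallel within 14 deg. The lower tray stands upright on the bench within 50 mm of its start, the longer tray within 30 mm (horizontal distance between kit_handle and low_rim below 0.022 m and angle between the x axis of kit_handle and the x axis of low_rim, either way round below 0.25 rad and z of kit_handle in the frame of low_rim between 0.07 and 0.086 m and angle between kit_handle's own z axis and vertical below 0.08 rad and angle between low_rim's own z axis and vertical below 0.05 rad and height (world z) of low_rim below 0.065 m and distance of low_rim from where it was at the start of the episode below 0.05 m and distance of long_rim from where it was at the start of the episode below 0.03 m); the robot touches nothing.
It fails at once if the longer, narrower tray is disturbed (moved by more than 30 mm) (distance of long_rim from where it was at the start of the episode above 0.03 m).
It fails at once if the handled tray is tipped by more than 30 degrees (angle between kit_handle's own z axis and vertical above 0.52 rad).
It also fails if it takes over 48 s, if anything falls off the work surface, if the arm or the gripper's body presses on something with over 40 N, if the wrist force passes 120 N, or if a joint passes its speed limit or range.

ROBOT

A 7-joint arm with a two-finger parallel gripper is mounted at the origin on the work surface. World frame = base frame: x ahead of the robot, y to its left, z up, the work surface at z = 0. Lengths are in m, angles in rad, forces in N, time in s.
With the tool pointing down it reaches from about 0.425 to 0.825 m from the base axis. Payload 3.6 kg.
Tool frame: the origin (TCP) lies where the fingers leave the gripper's body, on its centre line; the fingertips stand 73 mm ahead of it and the grasp point (between the pads) lies 54 mm ahead of it; x points along the fingers, y is the direction in which the jaws open and shut, and the axes are right-handed (so a half turn about x gives the same grasp; the last joint's range is limited). The gripper opens to 85 mm and grips with 20 to 120 N. Pads are 22 mm wide; open, the fingers measure 114 mm over their backs; the gripper's body (76 mm by 85 mm) begins 54 mm behind the grasp point. The pads swing forward as they close: fully open they stand 13 mm farther back than shut.
Start: joints at [-1.294, 0.615, -0.013, 1.423, 0.008, 1.103, -0.04], TCP at [0.194, 0.62, 0.304] pointing down, gripper open.
Joint ranges: [-3.12, 3.12], [-0.3, 2.06], [-1.34, 1.32], [0.26, 2.42], [-1.36, 4.5], [0.01, 1.98], [-2.84, 2.84]. Speed limits (rad/s): [2.79, 2.79, 3.14, 3.14, 3.14, 3.14, 3.14].

INTERFACE

Orientations are given as a unit quaternion [x, y, z, w].
In Python, from station import arm, snapshot, camera_info, ticket gives the robot as it stands. Calls block until the motion is done:
- arm.movep(position, orientation): joint-space move of the TCP to a pose.
- arm.line_to(position, velocity=0.15, ori=None): straight line of the TCP; ori=None keeps the orientation; velocity is the mean speed in m/s.
- arm.move_j(angles): joint-space move.
- arm.move_gripper(opening, effort=None): opening from 0.0 (shut) to 1.0 (fully open); effort is the grip in N (None keeps the last); returns when the fingers have stopped.
- arm.pause(seconds).
- arm.ik(position, orientation): joint angles nearest the present ones, or None.
- snapshot(name): name is "scene" or "top" or "wrist"; returns the picture (384x512x3 uint8, blue, green, red); there is no depth.
- camera_info(name): a dict with "fx", "fy", "cx", "cy" (pixels), "R" (3x3) and "t" (3): a world point X has camera coordinates R X + t; the wrist camera has in their place "T_tool_cam" (4x4, takes a point from camera to tool coordinates, whose origin is the TCP and whose axes are the tool frame's). Camera axes: x right, y down, z forward; pixel columns grow to the right and rows downward; lengths in m; the calibration is good to about 2 mm. A picture is of the moment at which its call begins: read the wrist's pose just before it. camera_info takes no time and is no camera call.
A pose or a line that the arm cannot do raises arm.MotionError and nothing moves.
- ticket.finish_job(): hands the job in, once; it reports no verdict.
Readings, each from a call of its own:
- arm.read_time(): time.
- arm.read_joint_positions(): joint angles.
- arm.read_dq(): joint speeds.
- arm.read_effort(): joint torques, N m.
- arm.read_tool_pos(): TCP position.
- arm.read_eef_rot(): TCP orientation.
- arm.read_ft_force(): force on the tool from outside, world axes, zero at the start.
- arm.read_wrist_torque(): the same for the moment, N m.
- arm.read_opening(): opening from 0.0 (shut) to 1.0 (fully open).
Only numpy, scipy, OpenCV 4.12 (cv2) and the standard library are available. Lean on these libraries where they do the work, as an engineer would, in place of code of your own. Each camera call takes 0.05 s, during which the arm holds its last target. There are 200 camera calls.

## Working session

There is one attempt and no reset: what is moved stays moved. The work goes in short steps, each a Python script; the robot and the scene stay as the last script left them, time stands still between calls to the robot, and variables do not carry over. Pictures are saved under pics/ and viewed, about 8 in all and at most 12, crops included, and the job is handed in when it is done.

```bash
ls; mkdir -p pics; python3 - <<'E'
from station import arm, snapshot, camera_info
import cv2, numpy as np
for n in("scene","top"):
    cv2.imwrite(f"pics/{n}0.png",snapshot(n)); c=camera_info(n); print(n,c)
w=camera_info("wrist");print(w); print(arm.read_tool_pos(),arm.read_eef_rot(),arm.read_time())
a=cv2.imread("pics/scene0.png");b=cv2.imread("pics/top0.png")
E
```

```text
pics
scene {'fx': 482.7432741564518, 'fy': 482.7432741564518, 'cx': 255.4671904201871, 'cy': 194.26171440269172, 'R': array([[-0.14557967,  0.98928236, -0.01126793],
       [ 0.83950278,  0.11749619, -0.53049951],
       [-0.52348987, -0.0866894 , -0.84761035]]), 't': array([ 0.04811092, -0.27425698,  1.58842227])}
top {'fx': 347.517714637446, 'fy': 347.517714637446, 'cx': 255.4956313528708, 'cy': 192.7204786944357, 'R': array([[-0.0198139 , -0.9997166 , -0.01319611],
       [-0.98685673,  0.02167282, -0.16013773],
       [ 0.16037834,  0.00984972, -0.98700647]]), 't': array([0.02356252, 0.40567615, 0.90234117])}
{'fx': 329.85253047948686, 'fy': 329.85253047948686, 'cx': 260.0167807116422, 'cy': 185.27283406547716, 'T_tool_cam': array([[-4.48920120e-04, -2.87549628e-01,  9.57765634e-01,
        -6.99223481e-02],
       [ 9.99999899e-01, -1.20007999e-04,  4.32686040e-04,
         8.02440683e-04],
       [-9.47917246e-06,  9.57765732e-01,  2.87549653e-01,
        -7.31662151e-02],
       [ 0.00000000e+00,  0.00000000e+00,  0.00000000e+00,
         1.00000000e+00]])}
[0.19427663 0.61973854 0.30284809] [ 0.10615603  0.69909047 -0.10777943  0.69884691] 0.1
```

View pics/top0.png

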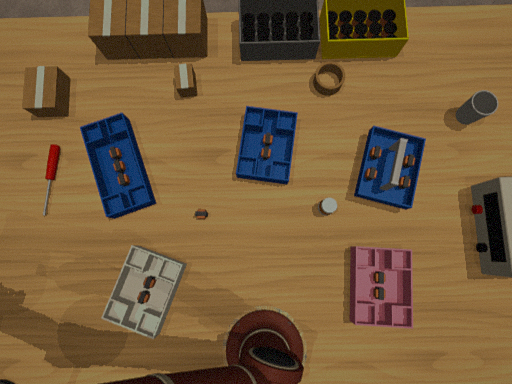

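View pics/scene0.png

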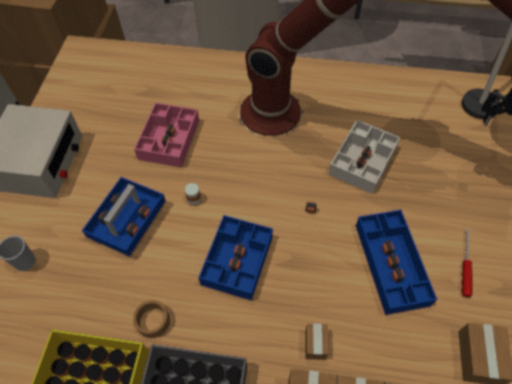

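Candidates in the top view:
- Handled tray: blue with the grey bar, at (390,167).
- Same-size socket tray: blue, at (267,145).
- Rejected: the long, narrow blue tray at (118,165), and the white (143,290) and pink (381,287) decoys.

Next I measure these in both views.

```bash
cat > h.py <<'E'
import cv2, numpy as np
from station import arm, snapshot, camera_info
from scipy.spatial.transform import Rotation as Ro
def cam(n):
    c=camera_info(n); K=np.array([[c['fx'],0,c['cx']],[0,c['fy'],c['cy']],[0,0,1]])
    if n=="wrist":
        T=np.eye(4);T[:3,:3]=Ro.from_quat(arm.read_eef_rot()).as_matrix();T[:3,3]=arm.read_tool_pos()
        M=np.linalg.inv(T@c['T_tool_cam']); return K,M[:3,:3],M[:3,3]
    return K,np.array(c['R']),np.array(c['t'])
def rays(px,C):
    K,R,t=C; px=np.asarray(px,float).reshape(-1,2)
    d=(np.linalg.inv(K)@np.c_[px,np.ones(len(px))].T).T@R
    return -R.T@t,d/np.linalg.norm(d,axis=1)[:,None]
def onplane(px,C,z):
    o,d=rays(px,C); return (o+d*((z-o[2])/d[:,2])[:,None])[:,:2]
def tri(p1,C1,p2,C2):
    A=np.zeros((3,3));b=np.zeros(3);L=[]
    for p,C in((p1,C1),(p2,C2)):
        o,d=rays(p,C);P=np.eye(3)-np.outer(d[0],d[0]);A+=P;b+=P@o;L.append((o,P))
    X=np.linalg.solve(A,b); return X,[np.linalg.norm(P@(X-o)) for o,P in L]
def proj(X,C):
    K,R,t=C; p=K@(R@np.asarray(X,float)+t); return p[:2]/p[2]
def blues(im,amin=900):
    h=cv2.cvtColor(im,cv2.COLOR_BGR2HSV); m=cv2.inRange(h,(100,120,40),(125,255,255))
    m=cv2.morphologyEx(m,cv2.MORPH_CLOSE,np.ones((3,3)))
    cs,_=cv2.findContours(m,cv2.RETR_EXTERNAL,cv2.CHAIN_APPROX_NONE)
    return [c for c in cs if cv2.contourArea(c)>amin]
def rect(P):   # centre, long axis angle, sizes
    (c,s,_)=r=cv2.minAreaRect(P.astype(np.float32)*1000); b=cv2.boxPoints(r)
    e=[b[1]-b[0],b[2]-b[1]]; v=max(e,key=np.linalg.norm)
    return np.array(c)/1000,np.arctan2(v[1],v[0])%np.pi,sorted(s)
def bar(im,c):  # grey blob inside blue contour's hull
    m=np.zeros(im.shape[:2],np.uint8);cv2.drawContours(m,[cv2.convexHull(c)],-1,255,-1)
    h=cv2.cvtColor(im,cv2.COLOR_BGR2HSV); g=cv2.inRange(h,(0,0,110),(180,60,255))&m
    cs,_=cv2.findContours(g,cv2.RETR_EXTERNAL,cv2.CHAIN_APPROX_NONE)
    return max(cs,key=cv2.contourArea) if cs else None
E
python3 - <<'E'
from h import *
B={}
for n in("top","scene"):
    im=snapshot(n);C=cam(n);print(n,"cam at",(-C[1].T@C[2]).round(3))
    for c in blues(im):
        P=onplane(c,C,0.055); r=rect(P); g=bar(im,c)
        print(cv2.contourArea(c),r[0].round(3),round(r[1],3),np.round(r[2]),end=' ')
        if g is not None and cv2.contourArea(g)>100:
            q=cv2.minAreaRect(g);rb=rect(onplane(g,C,0.105));print('BAR',np.round(q[0],1),rb[0].round(3),round(rb[1],3),np.round(rb[2]),end='');B[n]=(q[0],C)
        print()
print(tri(*B['top'],*B['scene']))
E
```

```text
top cam at [0.256 0.006 0.956]
4012.5 [ 0.465 -0.342] 2.859 [149. 199.] BAR [399. 161.] [ 0.468 -0.347] 2.858 [ 18. 120.]
4670.0 [0.488 0.385] 0.33 [132. 271.] 
3606.0 [ 0.534 -0.017] 2.982 [141. 199.] 
scene cam at [1.069 0.122 1.201]
3772.0 [ 0.552 -0.017] 2.982 [143. 203.] 
4765.5 [0.505 0.385] 0.33 [132. 269.] 
3365.5 [ 0.475 -0.34 ] 2.853 [154. 197.] BAR [118.4 202.6] [ 0.467 -0.347] 2.862 [ 15. 118.]
(array([ 0.46729102, -0.34749236,  0.10366962]), [np.float64(0.0004040383796235332), np.float64(0.0004040383796234775)])
```

Two-view bar fix: (0.467, -0.347) at height 0.104, residual 0.4 mm, matching the text. Next I look at the low tray from two wrist positions on the way, then at the handled tray.

```bash
cat >> h.py <<'E'
def quat(psi):
    c,s=np.cos(psi),np.sin(psi)
    return Ro.from_matrix(np.array([[0,-s,c],[0,c,s],[-1,0,0]])).as_quat()
def corners(im,C,near,z):
    c=min(blues(im),key=lambda c:np.linalg.norm(onplane(c,C,z).mean(0)-near))
    return c, cv2.boxPoints(cv2.minAreaRect(c))
E
python3 - <<'E'
from h import *
for psi in(-.283,2.858): print(psi,arm.ik([.467,-.347,.3],quat(psi)),arm.ik([.54,-.017,.3],quat(psi+.124)))
psi=2.982-np.pi; u=np.array([np.cos(psi),np.sin(psi)])
V=[]
for k,s in enumerate((-.07,.03)):
    p=np.array([.54,-.017])+s*u
    (arm.movep if k==0 else arm.line_to)([*p,.33],*( [quat(psi)] if k==0 else [])); arm.pause(.3)
    C=cam("wrist");im=snapshot("wrist");cv2.imwrite(f"pics/low{k}.png",im)
    c,b=corners(im,C,[.54,-.017],.055);V.append((C,c,b))
    print(rect(onplane(c,C,.055)),b.round())
# triangulate matching box corners
for p in V[0][2]:
    e=[tri(p,V[0][0],q,V[1][0]) for q in V[1][2]]; X,r=min(e,key=lambda t:t[1][0]+10*(not 0<t[0][2]<.1)); print(X.round(4),np.round(r,4))
print(arm.read_time(), arm.read_joint_positions())
h=np.hstack([cv2.imread(f"pics/low{k}.png") for k in(0,1)]);cv2.imwrite("pics/low.png",cv2.resize(h,None,fx=.78,fy=.78))
E
```

```text
-0.283 [ 0.10288177  0.63531452  0.84959493  1.65058855 -0.52406942  1.09871207
  2.3889982 ] [-0.14065214  0.4526041   0.19483547  1.75349262 -0.10460879  0.94556736
  1.50815743]
2.858 [-0.01160411  0.75240781  1.13419263  1.65373479 -0.72175654  1.21485709
 -0.56632746] [-0.5441343   0.56861757  0.85509481  1.76536917 -0.49185214  1.03611077
 -1.23828575]
(array([ 0.53719214, -0.01780379]), np.float32(2.982347), [139.8885955810547, 195.76316833496094]) [[191. 129.]
 [324. 129.]
 [324. 292.]
 [191. 292.]]
(array([ 0.54027899, -0.01835063]), np.float32(2.9820611), [140.05422973632812, 189.2246551513672]) [[185. 215.]
 [185.  31.]
 [330.  31.]
 [330. 215.]]
[ 0.4317 -0.076   0.0314] [0.0002 0.0002]
[0.4552 0.0701 0.0312] [0.0002 0.0002]
[0.6461 0.046  0.0558] [0.0005 0.0005]
[ 0.6203 -0.1133  0.0561] [0.0005 0.0005]
4.15 [-0.1721928   0.47231129  0.26521486  1.63106259 -0.1376193   1.05635366
  1.54454131]
```

View pics/low.png

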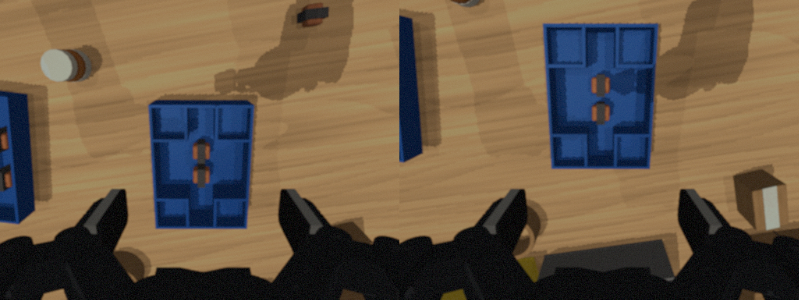

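The two sockets ends and the 189x140 mm outline confirm the same-size tray: centre (0.540, -0.018), rim 0.056, yaw 2.982. In the right picture its outline is at about (600,95). Next is the handled tray, with one close look before grasping.

```bash
python3 - <<'E'
from h import *
psi=2.858-np.pi; u=np.array([np.cos(psi),np.sin(psi)])
K=np.array([.467,-.347]); V=[]
for k,s in enumerate((0,-.05)):
    (arm.movep if k==0 else arm.line_to)([*(K+s*u),.30],*( [quat(psi)] if k==0 else [])); arm.pause(.3)
    C=cam("wrist");im=snapshot("wrist");cv2.imwrite(f"pics/kit{k}.png",im)
    c,b=corners(im,C,K,.062); g=bar(im,c); q=cv2.minAreaRect(g); V.append((q[0],C))
    print(rect(onplane(g,C,.108)),np.round(q[0]),q[1]); print(rect(onplane(c,C,.062)))
print(tri(*V[0],*V[1])); print(arm.read_time(), arm.read_joint_positions())
h=np.hstack([cv2.imread(f"pics/kit{k}.png") for k in(0,1)]);cv2.imwrite("pics/kit.png",cv2.resize(h,None,fx=.78,fy=.78))
E
```

```text
(array([ 0.46705927, -0.34562582]), np.float32(2.849349), [18.529096603393555, 120.15872192382812]) [260. 174.] (141.0, 24.0)
(array([ 0.4663924, -0.3449892]), np.float32(2.859436), [140.34825134277344, 188.7801513671875])
(array([ 0.46812732, -0.34568854]), np.float32(2.8533168), [18.03226661682129, 121.90206909179688]) [261. 230.] (129.0, 22.0)
(array([ 0.46548138, -0.34460477]), np.float32(2.856562), [140.24002075195312, 192.14048767089844])
(array([ 0.46209509, -0.34356517,  0.11384643]), [np.float64(1.6729649971420177e-05), np.float64(1.6729649971595208e-05)])
6.625 [ 0.40279898  0.45659224  0.33682724  1.76904979 -0.18054391  0.946226
  2.10137092]
```

View pics/kit.png

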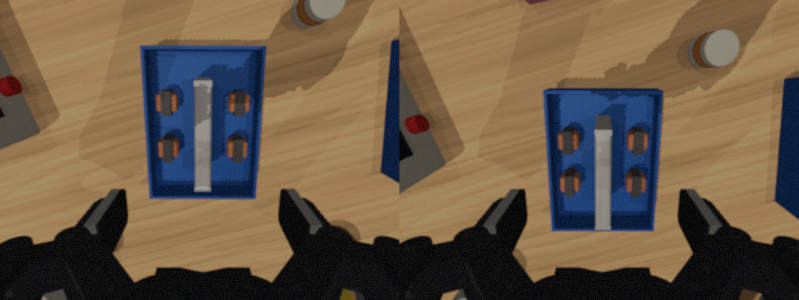

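The bar, at about (203,135) in the left picture, is centred at (0.467, -0.3455) with yaw 2.855. All views agree to within 2 mm. The short-baseline wrist height reads 0.114 because one bar end is seen differently in the two views. I take about 0.10, from the wider top/scene pair and the text, and grasp.

```bash
python3 - <<'E'
from h import *
psi=2.855-np.pi; K=[.467,-.3455]
arm.movep([*K,.24],quat(psi)); arm.line_to([*K,.154],.08); f0=np.array(arm.read_ft_force()); print(f0.round(1))
arm.move_gripper(0.0,70); print("open",arm.read_opening())
arm.line_to([*K,.175],.05); arm.pause(.2); print("lift",(np.array(arm.read_ft_force())-f0).round(1),np.round(arm.read_wrist_torque(),2))
arm.line_to([*K,.28],.12); arm.pause(.3)
C=cam("wrist"); im=snapshot("wrist"); cv2.imwrite("pics/held.png",im); cv2.imwrite("pics/held_s.png",snapshot("scene"))
z=.28-.054-.038
c,b=corners(im,C,K,z);print(rect(onplane(c,C,z)),arm.read_tool_pos(),arm.read_opening(),arm.read_time())
cv2.imwrite("pics/held2.png",cv2.resize(np.hstack([im,cv2.imread("pics/held_s.png")]),None,fx=.78,fy=.78))
E
```

```text
[-0.5 -0.1 -0.5]
open 0.19475749974691872
lift [ 0.  -0.8 -5. ] [ 0.02 -0.02 -0.05]
(array([ 0.43692334, -0.3356521 ]), np.float32(1.2876748), [128.5408935546875, 140.2965545654297]) [ 0.46695925 -0.34550574  0.27972039] 0.1992418177182652 11.075
```

View pics/held2.png

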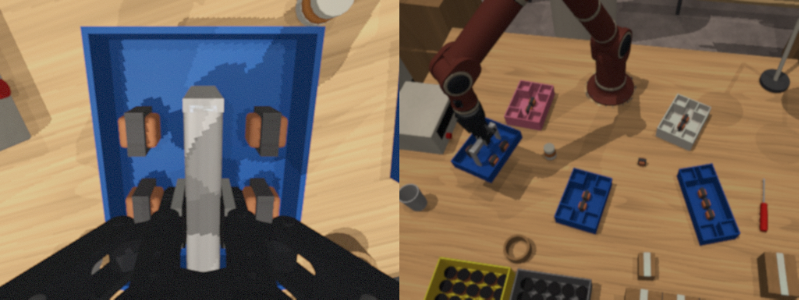

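Held level and centred: 5 N lift, and the near rim edge projects within 3 px of where it should be. Now I carry it over, lower to just above lug entry, and check.

```bash
python3 - <<'E'
from h import *
L=[.5400,-.0184]; psi=2.982-np.pi
arm.line_to([*L,.285],.12,ori=quat(psi)); arm.line_to([*L,.216],.08); arm.pause(.3)
print(arm.read_tool_pos(),np.round(arm.read_ft_force(),1),arm.read_opening(),arm.read_time())
s=snapshot("scene");t=snapshot("top");C=cam("scene")
p=proj([*L,.1],C).astype(int); a=s[p[1]-70:p[1]+70,p[0]-90:p[0]+90]
C=cam("top");p=proj([*L,.1],C).astype(int); b=t[p[1]-70:p[1]+70,p[0]-90:p[0]+90]
cv2.imwrite("pics/over.png",np.hstack([cv2.resize(x,(396,308),interpolation=cv2.INTER_CUBIC) for x in(a,b)]))
E
```

```text
[ 0.54011887 -0.01836501  0.21633764] [ 0.   1.5 -6.5] 0.19870416286492765 15.325
```

View pics/over.png

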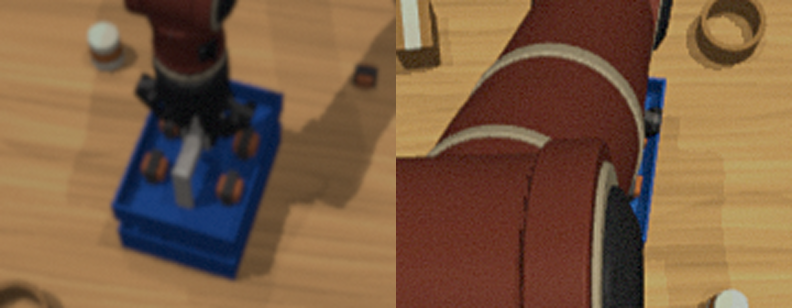

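The held tray sits square over the lower tray (left picture; corners parallel at (118,215)/(235,275)). I lower it while watching the force.

```bash
python3 - <<'E'
from h import *
L=[.5400,-.0184]; f0=np.array(arm.read_ft_force()); z=.216
while z>.180:
    z-=.004 if z>.194 else .0015
    arm.line_to([*L,z],.04); arm.pause(.1); df=np.array(arm.read_ft_force())-f0
    print(round(z,4),df.round(1),arm.read_tool_pos()[2].round(4))
    if df[2]>8 or np.abs(df[:2]).max()>12: break
print(arm.read_time(),np.round(arm.read_wrist_torque(),2))
cv2.imwrite("pics/seat_s.png",snapshot("scene"))
E
```

```text
0.212 [-0.1  0.1 -0. ] 0.2118
0.208 [0.  0.  0.7] 0.2079
0.204 [-0.  -0.4 -0.2] 0.2039
0.2 [ 0.4 -1.   0.9] 0.2
0.196 [ 0.4 -0.6  0.7] 0.1959
0.192 [-1.4 -0.8  1.1] 0.1919
0.1905 [0.7 0.3 0.9] 0.1905
0.189 [-0.4  1.1  0.4] 0.189
0.1875 [0.1 0.4 0.4] 0.1874
0.186 [-2.8 -0.8 12.1] 0.1871
18.925 [0.22 0.71 0.02]
```

It seated at TCP z = 0.187, exactly the predicted height, with no resistance before then. Release, retreat and check.

```bash
python3 - <<'E'
from h import *
L=np.array([.5400,-.0184]); psi=2.982-np.pi; u=np.array([np.cos(psi),np.sin(psi)])
arm.move_gripper(0.6); arm.pause(.2); arm.line_to([*L,.30],.08); arm.line_to([*(L-.03*u),.37],.15); arm.pause(.3)
C=cam("wrist");im=snapshot("wrist");c,_=corners(im,C,L,.117); print("rim",rect(onplane(c,C,.117)))
g=bar(im,c); print("bar",rect(onplane(g,C,.143)))
arm.movep([.42,.28,.40],quat(psi)); arm.pause(.3)
s=snapshot("scene");t=snapshot("top");q={}
for n,i in(("scene",s),("top",t)):
    C=cam(n)
    for c in blues(i):
        r=rect(onplane(c,C,.055)); print(n,r[0].round(3),round(r[1],3),np.round(r[2]))
        if abs(r[0][1]+.018)<.05:
            g=bar(i,c); k=cv2.minAreaRect(g); q[n]=(k[0],C); rb=rect(onplane(g,C,.14)); print(' bar',rb)
print(tri(*q['scene'],*q['top']),arm.read_time())
v=[]
for n,i in(("scene",s),("top",t)):
    p=proj([*L,.1],cam(n)).astype(int); v.append(cv2.resize(i[p[1]-70:p[1]+70,p[0]-90:p[0]+90],(396,308),interpolation=cv2.INTER_CUBIC))
cv2.imwrite("pics/end.png",np.hstack(v))
E
```

```text
rim (array([ 0.53254724, -0.016144  ]), np.float32(2.9826963), [131.1121368408203, 177.52346801757812])
bar (array([ 0.53995679, -0.01764272]), np.float32(2.9825509), [18.00719451904297, 119.16646575927734])
scene [0.505 0.386] 0.33 [132. 269.]
scene [ 0.54 -0.02] 2.982 [151. 225.]
 bar (array([ 0.54120923, -0.01874913]), np.float32(2.9859152), [16.807092666625977, 119.60134887695312])
top [0.488 0.385] 0.33 [132. 271.]
top [ 0.543 -0.016] 2.985 [147. 216.]
 bar (array([ 0.54017242, -0.01716106]), np.float32(2.9850392), [16.057697296142578, 119.58937072753906])
(array([ 0.5408288 , -0.0183411 ,  0.13660226]), [np.float64(0.0011660159904701593), np.float64(0.0011660159904701905)]) 23.7583
```

View pics/end.png

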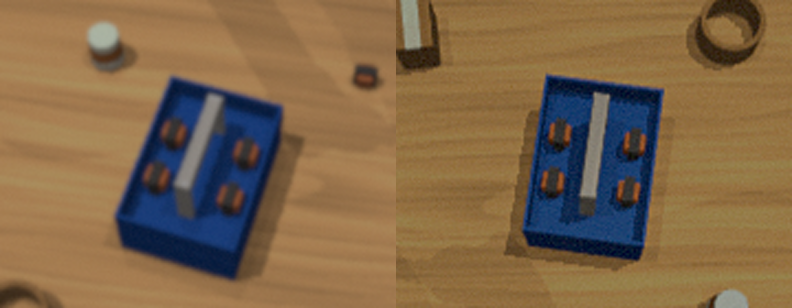

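The end view shows one flush block with no gap between the trays. The bar is at (0.541, -0.018), height 0.137 (expected visible surface about 0.135-0.14), and parallel. The long tray is unmoved. Handing in.

```bash
python3 -c "
from station import ticket
print(ticket.finish_job())"
```

```text
the job is handed in; nothing more can be done
None
```

I gripped the handled tray by its bar, carried it level onto the same-size blue socket tray, lowered it while still held until it seated, then released and backed off. I handed the job in after about 24 s of the 48 s; no verdict is reported.

**Seating:** contact came at TCP z = 0.187, the height predicted for fully seated, with about 12 N and no resistance before that.

**Final position:** the bar is at (0.541, -0.018), about 1 mm from the lower tray's centre as measured before stacking. Yaw is within 0.005 rad of the lower tray. Bar height triangulated to 0.137 m, as expected. The end pictures show the two trays flush with no gap.

**Long tray:** it measured the same before and after, within 1 mm.

**Checks that disagreed:**
- The wrist camera's height for the bar before the grasp was about 10 mm too high, because of a short baseline and a bar end that looked different in the two views. I used the top/scene height instead.
- The final wrist check of the rim came out about 8% small and 8 mm off because I cast it onto the wrong plane (0.117 m instead of 0.095 m). The bar reading from the same picture was right.
- The final automatic outline check on the held tray was spoiled by the gripper covering part of it. I judged the tray level from its visible rim edge instead, which was within 3 px of its predicted position.

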